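Lock the mould's lid with its bar and linchpin

ROBOT

A 6-joint arm with a two-finger parallel gripper is mounted at the origin on a cart in front of the work surface, level with it; the furniture and walls round the work are solid. World frame = base frame: x ahead of the robot, y to its left, z up, the work surface at z = 0. Lengths are in m, angles in rad, forces in N, time in s.
With the tool pointing down it reaches from about 0.375 to 0.9 m from the base axis. Payload 3.1 kg.
Tool frame: the origin (TCP) lies between the finger pads; the fingertips stand 11 mm ahead of it and the grasp point (between the pads) lies 8 mm behind it; z points along the fingers, y is the direction in which the jaws open and shut (so a half turn about z gives the same grasp; the last joint's range is limited). The gripper opens to 85 mm and grips with 20 to 120 N. Pads are 22 mm wide; open, the fingers measure 114 mm over their backs; the gripper's body (76 mm by 85 mm) begins 54 mm behind the grasp point. The pads swing forward as they close: fully open they stand 13 mm farther back than shut.
Start: joints at [-1.359, 0.527, 1.433, -0, 1.181, -0.178], TCP at [0.238, -0.578, 0.242] pointing down, gripper open.
Joint ranges: [-3.08, 3.08], [-0.75, 2.2], [0.22, 2.44], [-1.43, 4.57], [0, 2.65], [-2.85, 2.85]. Speed limits (rad/s): [2.79, 2.79, 3.14, 3.14, 3.14, 3.14].

INTERFACE

Orientations are given as a unit quaternion [x, y, z, w].
In Python, from station import manip gives the robot as it stands. The module is installed in compiled form; this text tells all that it offers.
- The arm moves only by the tool arm_command, never from a script. Its argument "rows" is a list of rows, each a list of 3 entries, a list of its own where there are three numbers: the shift along the world's x, y, z in mm, then the turn about the world's z in rad, then the closure, from -1 (fully open) to 1 (shut), so that 0 is half open. A call has 1 to 12 rows; each row shifts and turns the commanded pose from where the row before left it; what a row does not reach is not made up. A row lasts 1/8 s, in which the tool goes at most 62.5 mm and 10.7 degrees, less where a joint would pass 70% of its speed; a pose out of reach is approached as far as the arm can. A call with a gripper value outside its range is refused whole. The fingers move at their own pace and stop on an object; "squeeze" is the grip in N (left out, the last holds). Time passes only in rows, so rows that do not move let the fingers close. It gives the time, the measured TCP pose, the force and the opening at its end, in the units of the state.
- manip.sense(): the state, without advancing time (a new reading comes with each control period).
- manip.snapshot(name): name is "side" or "top" or "wrist"; returns the picture (420x560x3 uint8, blue, green, red); there is no depth.
- manip.get_calibration(name): a dict with "fovy" (degrees; the focal length in pixels is half the picture's height over the tangent of half this angle, whatever the lens; pixels are square), "cx", "cy" (the principal point, pixels), "k1" (the pictures are not rectified: a ray, as slopes to the right and down, at radius r is drawn at 1 + k1 r^2 times it, then the intrinsics apply), "R" (3x3) and "t" (3): a world point X has camera coordinates R X + t. Camera axes: x right, y down, z forward; pixel columns grow to the right and rows downward; lengths in m; the calibration is good to about 2 mm. A picture is of the moment at which its call begins: read the wrist's pose just before it. get_calibration takes no time and is no camera call; for the wrist camera it gives the pose at the moment of the call.
- manip.sign_off(): hands the job in, once; it reports no verdict.
The state is a dict: "t": time; "q": joint angles; "qd": joint speeds; "tau": joint torques, N m; "tcp_pos": TCP position; "tool_rot": TCP orientation; "force": force on the tool from outside, world axes, zero at the start; "ft_torque": the same for the moment, N m; "finger_gap": opening from 0.0 (shut) to 1.0 (fully open).
Only numpy, scipy, OpenCV 4.12 (cv2) and the standard library are available. Lean on these libraries where they do the work, as an engineer would, in place of code of your own. Each camera call takes 0.05 s, during which the arm holds its last target.

TASK

Lock the lid of the small steel mould for transport: slide its locking bar fully home by the upright grip, take the linchpin from its holder and push it down through the hole in the bar's end until its collar sits on the bar, with the ring pointing out past the bar's end. Then swing the linchpin's ring down over the end of the bar until it is fully closed under the pin, and let go. Do not disturb the cup, the timer or the tape roll.

Things in the scene. Friction and masses are not known exactly. Their poses are not given: they have to be found in the camera images.
- mould: Fixed closed steel mould (lidded box) on the bench, 118 x 138 mm, lid top at 66 mm. Origin: centre of its underside. A level steel locking bar, 22 mm wide (mould's x), 16 mm thick, top at 84 mm, runs over the lid along the mould's y through two steel staples (outer faces at y = -73.5 and +73.5 mm, tops 94 mm high).
- bar (a joint): How far the locking bar has been slid toward the mould's -y, in m: 0 drawn right back, 0.055 fully home at its hard stop (pin end then sticks out 29 mm past the -y staple). It stays where it is left; friction about 3 N.
- bar_grip (a point): Middle of the top of the bar's upright grip: a steel block 14 mm wide (mould's x) by 16 mm (along the bar) that rises 29 mm above the bar's top near its +y end. This point moves with the bar; its axes are the mould's.
- bar_hole (a point): Centre of the upper mouth of the vertical through hole (11 mm diameter, 16 mm deep) in the bar's -y end, on the bar's top face, 14 mm from the bar's tip. Moves with the bar; axes are the mould's. With the bar home it is 89 mm from the mould's centre, with free air below.
- holder: Fixed black plastic block, 36 x 36 mm and 50 mm high (foot 52 x 52 mm), with a 10 mm upright hole in which the linchpin stands at the start. Origin: centre of its underside.
- linchpin: Loose steel linchpin, about 95 g with its ring, standing upright in the holder. Origin: on its axis at the underside of its 18 mm collar; z up. 8 mm shank with a coned tip, reaching 27 mm below the origin. The open ring points along the pin's +x; for locking, that must point along the mould's -y, past the bar's tip.
- linchpin_head (a point): Top of the linchpin's head, on its axis, 32 mm above its origin. The head is a block 14 mm (pin's x) by 12 mm (pin's y): grip it across its y faces with the fingertips at least 13 mm above the pin's origin, since the ring's hinge barrel (along y, 39 mm long, 8 mm thick) lies 7 mm above that origin.
- ring (a joint): Angle of the linchpin's ring about its hinge, rad. 0: open, level, pointing along the pin's +x. 1.57: fully closed at its stop, hanging down with its end just under the pin's tip. Negative (to -0.25): raised. A wire loop 37 mm wide, 40 mm long from the hinge, wire 4.4 mm thick; it stays at any angle (friction about 0.015 N m).
- ring_tab (a point): Outer end of the thumb tab (16 mm wide, 4 mm thick, 26 mm long) at the ring's far end. Ring open: the tab stands up, 40 mm from the pin's axis, end 33 mm above the pin's origin. Ring closed: it lies level, end 26 mm from the pin's axis and 33 mm below its origin; pressing down on the tab's end along its arc (48 mm about the hinge) closes the ring.
- measuring_cup: Bystander: steel measuring cup with handle, 78 x 111 x 79 mm high. Origin: centre of its underside.
- kitchen_timer: Bystander: round white kitchen timer, 72 mm across, 47 mm high. Origin: centre of its underside.
- tape_roll: Bystander: roll of adhesive tape lying flat, 98 mm across, 25 mm high. Origin: centre of its underside.

How it is judged:
By the outcome, as a careful person would: the job done as asked, in the order asked, and still so for the second after the job is handed in, with the robot touching nothing.
It also fails if it takes over 58 s, if anything falls off the work surface, if the arm or the gripper's body presses on something with over 40 N, if the wrist force passes 120 N, or if a joint passes its speed limit or range.

## Working session

There is one attempt and no reset: what is moved stays moved. The work goes in short steps, Python scripts to look and compute and a tool call to move; the robot and the scene stay as the last step left them, time stands still between calls to the robot, and variables do not carry over. Pictures are saved under pics/ and viewed, and the job is handed in when it is done.

Besides the shell and the picture viewer there is one more tool, called after ">>>" as a command line: name --argument value ..., lists and objects as JSON in quotes. arm_command: Moves the arm, as the interface text tells. Its arguments: {"type":"object","properties":{"rows":{"type":"array","items":{"type":"array"}},"squeeze":{"type":"number"}},"required":["rows"]}

```bash
mkdir -p pics; cat > h.py <<'E'
import numpy as np, cv2
from station import manip
def cal(n):
    c=manip.get_calibration(n); f=210/np.tan(np.radians(c['fovy'])/2)
    return c,f
def snap(n,fn):
    c=cal(n); im=manip.snapshot(n); cv2.imwrite('pics/'+fn,im); np.save('pics/'+fn+'.npy',np.array([c[0],c[1]],dtype=object),allow_pickle=True); return im
def ld(fn): return np.load('pics/'+fn+'.npy',allow_pickle=True)
def ray(cf,u,v):
    c,f=cf; K=np.array([[f,0,c['cx']],[0,f,c['cy']],[0,0,1.]])
    d=np.array([(u-c['cx'])/f,(v-c['cy'])/f]); p=d.copy()
    for _ in range(50): p=d/(1+c['k1']*(p@p))
    R=np.array(c['R']);t=np.array(c['t'])
    return -R.T@t, R.T@np.array([p[0],p[1],1])
def atz(cf,u,v,z):
    o,d=ray(cf,u,v); return o+d*(z-o[2])/d[2]
def proj(cf,X):
    c,f=cf; x=np.array(c['R'])@np.array(X)+np.array(c['t']); s=x[:2]/x[2]; s=s*(1+c['k1']*(s@s)); return np.array([c['cx']+f*s[0],c['cy']+f*s[1]])
def tri(l):
    A=np.zeros((3,3));b=np.zeros(3);
    for cf,u,v in l:
        o,d=ray(cf,u,v); d=d/np.linalg.norm(d); P=np.eye(3)-np.outer(d,d);A+=P;b+=P@o
    X=np.linalg.solve(A,b); return X,[np.round(proj(cf,X)-[u,v],1) for cf,u,v in l]
def crop(im,fn,x0,y0,w,h,s):
    cv2.imwrite('pics/'+fn,cv2.resize(im[y0:y0+h,x0:x0+w],None,fx=s,fy=s,interpolation=cv2.INTER_CUBIC))
E
python3 - <<'E'
from h import *
np.set_printoptions(precision=3,suppress=True)
for n in ['side','top','wrist']:
    snap(n,n+'0.png'); c,f=cal(n); print(n,f,c['k1'],-np.array(c['R']).T@np.array(c['t']),np.array(c['R']).tolist())
print(manip.sense())
E
```

```text
side 430.50716997900986 -0.04856274309904579 [ 0.404 -0.646  0.728] [[0.9747655658446871, -0.22322442298960843, 0.001717155916923303], [-0.1433345511656807, -0.6317664431752162, -0.7617915513576328], [0.17113532097617817, 0.7423220448421917, -0.6478199469418087]]
top 460.7303738984197 -0.10460832649488022 [0.503 0.048 1.319] [[0.00459158825657806, -0.999989457868757, 3.832272672810192e-05], [-0.9978591802887165, -0.004584306933208304, -0.06523833568901743], [0.06523782362106237, 0.0002613068913490623, -0.9978697099761551]]
wrist 312.16199765116073 0.019232919224067377 [ 0.304 -0.551  0.374] [[0.3803219462869025, -0.9248536465542695, -0.000974488488681112], [-0.8881739819438756, -0.3655317827237544, 0.2784483679549147], [-0.257880194994699, -0.1050345099196743, -0.960450705010638]]
{'t': 0.15, 'q': array([-1.358,  0.528,  1.434,  0.   ,  1.181, -0.178]), 'qd': array([ 0.   , -0.002, -0.005,  0.   , -0.001,  0.001]), 'tau': array([  0.   , -44.275, -17.828,  -0.   ,   0.006,  -0.   ]), 'tcp_pos': array([ 0.238, -0.577,  0.242]), 'tool_rot': array([ 0.981,  0.194, -0.   , -0.001]), 'force': array([ 0.038,  0.25 , -0.275]), 'ft_torque': array([ 0.021,  0.04 , -0.029]), 'finger_gap': 1.0029694963993059}
```

View pics/side0.png

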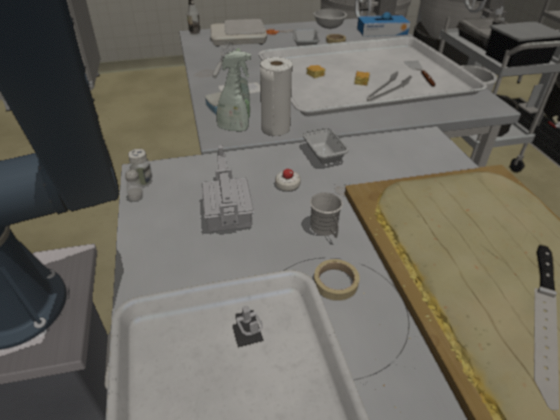

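View pics/top0.png

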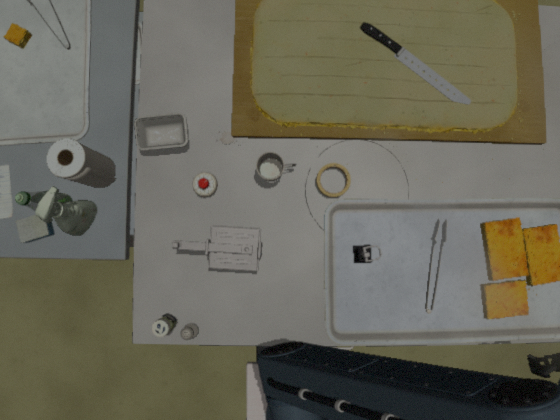

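View pics/wrist0.png

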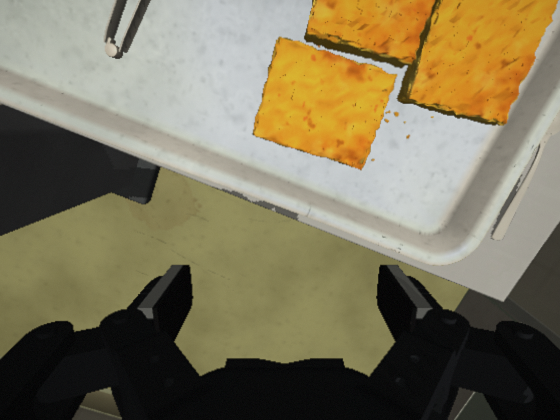

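The side picture shows the mould near (228,203) and the holder near (248,327). In the top picture the mould is near (235,250) with the bar sticking out left, and the holder near (366,254). I'll enlarge both.

```bash
python3 - <<'E'
from h import *
t=cv2.imread('pics/top0.png'); s=cv2.imread('pics/side0.png')
crop(t,'c1.png',160,215,115,70,6.9); crop(t,'c2.png',335,230,60,45,12); crop(s,'c3.png',190,140,80,95,6); crop(s,'c4.png',215,295,70,60,10)
E
```

```text
(no output)
```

View pics/c1.png

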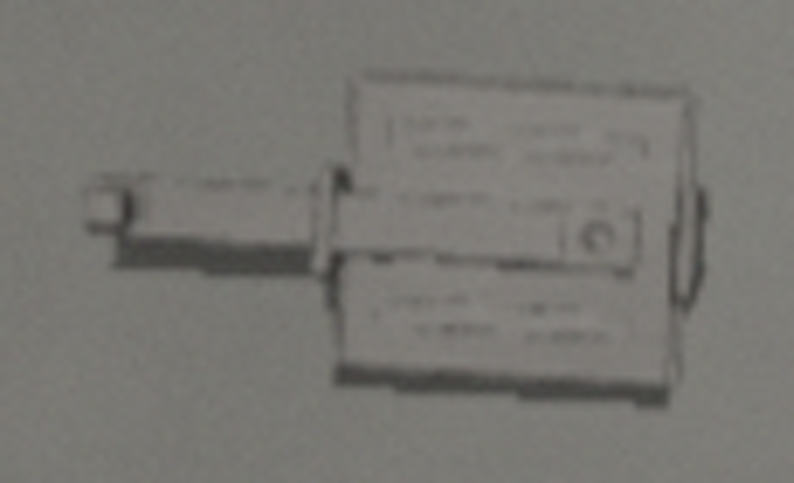

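View pics/c2.png

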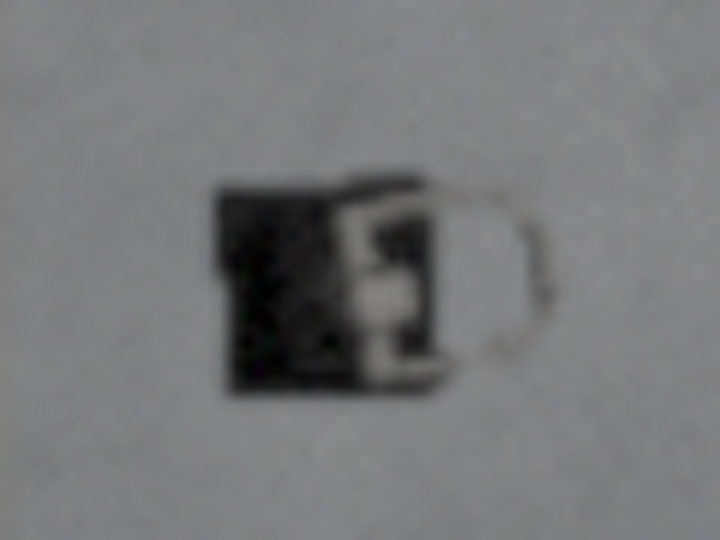

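View pics/c3.png

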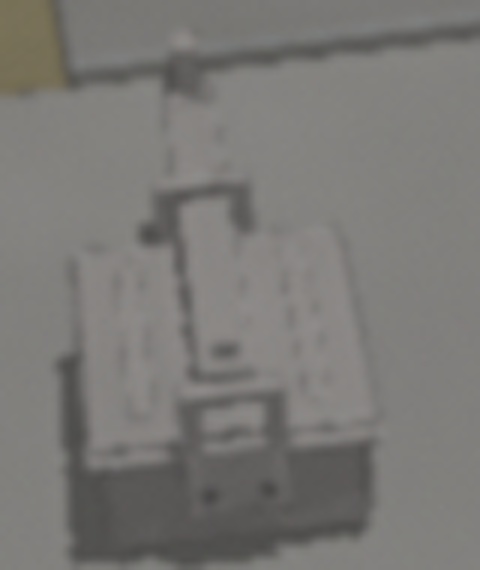

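View pics/c4.png

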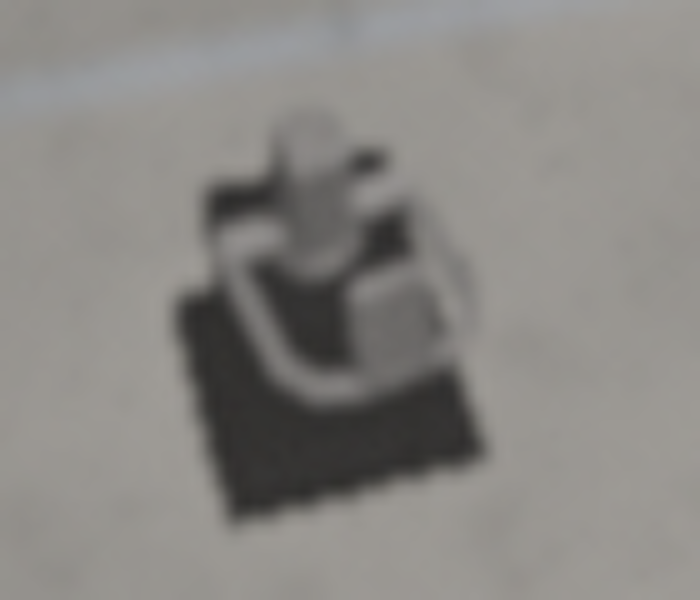

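```bash
python3 - <<'E'
from h import *
np.set_printoptions(precision=4,suppress=True)
T=ld('top0.png');S=ld('side0.png')
c1=lambda u,v:(160+(u+.5)/6.9-.5,215+(v+.5)/6.9-.5)
c2=lambda u,v:(335+(u+.5)/12-.5,230+(v+.5)/12-.5)
c3=lambda u,v:(190+(u+.5)/6-.5,140+(v+.5)/6-.5)
c4=lambda u,v:(215+(u+.5)/10-.5,295+(v+.5)/10-.5)
for n,p,z in [('TL',(352,75),.066),('TR',(690,95),.066),('BR',(672,385),.066),('BL',(338,368),.066),('grip',(105,208),.113),('hole',(597,236),.084),('tipU',(640,208),.084),('tipL',(632,272),.084)]: print(n,atz(T,*c1(*p),z))
print('side');
for n,p,z in [('NL',(88,465),.066),('NR',(375,428),.066),('FR',(340,230),.066),('FL',(80,250),.066),('grip',(183,42),.113),('hole',(225,350),.084)]: print(n,atz(S,*c3(*p),z))
print(tri([(T,*c1(105,208)),(S,*c3(183,42))]),tri([(T,*c1(597,236)),(S,*c3(225,350))]))
print('pin head',tri([(T,*c2(385,297)),(S,*c4(310,120))]))
for z in (.06,.07,.082): print(atz(T,*c2(385,297),z),atz(S,*c4(310,120),z))
print('tab',tri([(T,*c2(548,290)),(S,*c4(385,280))]))
for p in [(225,395),(432,395),(220,190),(435,180)]: print('holder top',atz(T,*c2(*p),.05))
for p in [(233,520),(485,460),(178,300)]: print('holder foot',atz(S,*c4(*p),.0))
E
```

```text
TL [0.5393 0.2549 0.066 ]
TR [0.5321 0.1211 0.066 ]
BR [0.4183 0.1273 0.066 ]
BL [0.4239 0.259  0.066 ]
grip [0.4867 0.3412 0.113 ]
hole [0.4769 0.1557 0.084 ]
tipU [0.4878 0.1391 0.084 ]
tipL [0.463 0.142 0.084]
side
NL [0.4176 0.1175 0.066 ]
NR [0.53   0.1145 0.066 ]
FR [0.5399 0.2467 0.066 ]
FL [0.4288 0.2572 0.066 ]
grip [0.4874 0.3371 0.113 ]
hole [0.4775 0.1536 0.084 ]
(array([0.4872, 0.3418, 0.1101]), [array([ 0. , -0.2]), array([-0.2,  0. ])]) (array([0.4773, 0.1558, 0.0822]), [array([ 0. , -0.2]), array([-0.2,  0. ])])
pin head (array([ 0.4639, -0.1671,  0.0847]), [array([ 0. , -0.2]), array([-0.3,  0. ])])
[ 0.4626 -0.1713  0.06  ] [ 0.4668 -0.1488  0.06  ]
[ 0.4629 -0.1695  0.07  ] [ 0.4659 -0.1562  0.07  ]
[ 0.4633 -0.1674  0.082 ] [ 0.4648 -0.1651  0.082 ]
tab (array([ 0.4681, -0.204 ,  0.0853]), [array([ 0.2, -1.2]), array([-1.8,  0.1])])
holder top [ 0.4398 -0.1361  0.05  ]
holder top [ 0.4398 -0.1838  0.05  ]
holder top [ 0.4867 -0.135   0.05  ]
holder top [ 0.4891 -0.1847  0.05  ]
holder foot [ 0.4416 -0.1926  0.    ]
holder foot [ 0.4911 -0.1904  0.    ]
holder foot [ 0.4391 -0.1414 -0.    ]
```

Measurements agree with the given sizes: the mould yaw is about -0.054 rad, the bar is at s≈0, and the pin head is at (0.464, -0.167) and about 82 mm up. I'll move over the pin first for a close look on the way.

>>> arm_command --rows '[[[28.5,43.5,0],0.141,-1],[[28.5,43.5,0],0.141,-1],[[28.5,43.5,0],0.141,-1],[[28.5,43.5,0],0.141,-1],[[28.5,43.5,0],0.141,-1],[[28.5,43.5,0],0.141,-1],[[28.5,43.5,0],0.141,-1],[[28.5,43.5,0],0.141,-1],[[0,0,0],0,-1]]'

```text
t: 1.27
tcp_pos: [0.4671, -0.2266, 0.2421]
tool_rot: [0.723, 0.691, 0.0, -0.001]
force: [-0.4, -0.4, 0.5]
finger_gap: 0.998
```

```bash
python3 - <<'E'
from h import *
im=snap('wrist','w1.png'); print(manip.sense()['tcp_pos'],manip.sense()['tool_rot'],manip.sense()['t'])
print(proj(ld('w1.png'),[.464,-.167,.082]))
E
```

```text
[ 0.46653091 -0.22840577  0.2421425 ] [ 7.24244715e-01  6.89542971e-01 -2.32170348e-04 -1.73786691e-04] 1.325
[276.96286002 135.33184048]
```

View pics/w1.png

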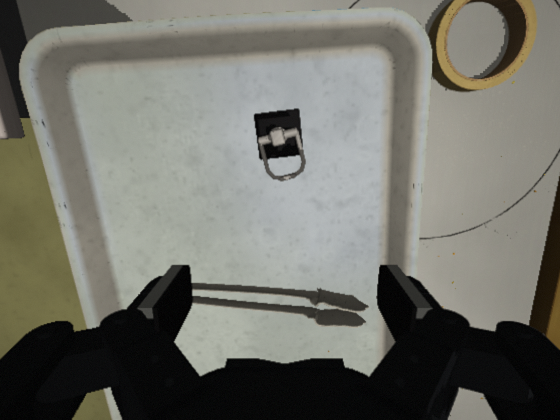

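```bash
python3 - <<'E'
from h import *
crop(cv2.imread('pics/w1.png'),'w1c.png',240,100,75,90,8)
E
```

```text
(no output)
```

View pics/w1c.png

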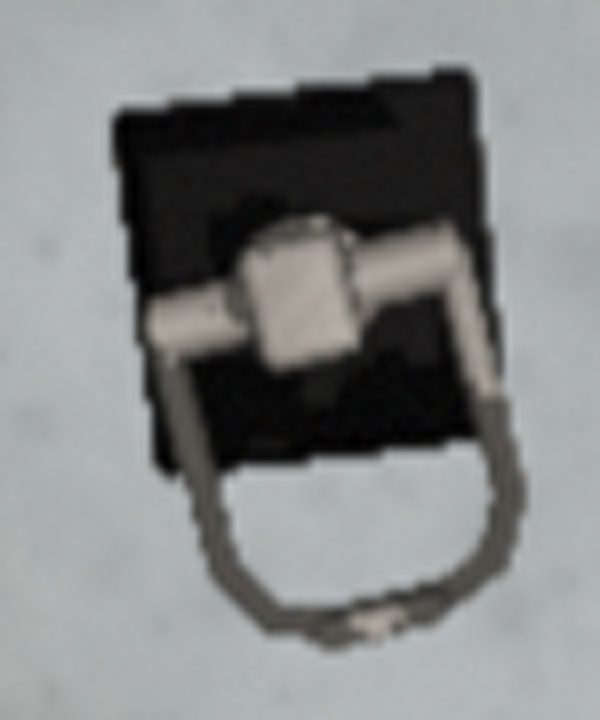

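```bash
python3 - <<'E'
from h import *
np.set_printoptions(precision=4,suppress=True)
W=ld('w1.png');T=ld('top0.png');S=ld('side0.png')
c=lambda u,v:(240+(u+.5)/8-.5,100+(v+.5)/8-.5)
print('head',atz(W,*c(302,302),.082))
a=atz(W,*c(152,328),.057);b=atz(W,*c(455,250),.057);print(a,b,np.linalg.norm(a-b),np.degrees(np.arctan2(*(b-a)[[1,0]])))
t=atz(W,*c(378,618),.083);print('tab end',t); h=atz(W,*c(302,302),.082); print(np.degrees(np.arctan2(*(t-h)[[1,0]])),np.linalg.norm(t-h))
# head edge left/right
a=atz(W,*c(245,270),.082);b=atz(W,*c(340,238),.082);print(np.degrees(np.arctan2(*(b-a)[[1,0]])),np.linalg.norm(b-a))
a=atz(W,*c(268,368),.082);b=atz(W,*c(360,342),.082);print(np.degrees(np.arctan2(*(b-a)[[1,0]])),np.linalg.norm(b-a))
print(tri([(W,*c(302,302)),(T,335+385.5/12-.5,230+297.5/12-.5)]))
R=np.array(T[0]['R'])
E
```

```text
head [ 0.4642 -0.1688  0.082 ]
[ 0.4448 -0.1721  0.057 ] [ 0.4827 -0.1645  0.057 ] 0.038622634942828804 11.303249675749395
tab end [ 0.4713 -0.2052  0.083 ]
-79.08019320982923 0.037121275429010996
15.287101426516168 0.011347938632962526
12.722577353302498 0.010954098130531085
(array([ 0.4635, -0.1691,  0.0724]), [array([-0.5, -0. ]), array([ 0. , -0.2])])
```

The head is at (0.464, -0.168), the barrel measures 38.6 mm (39 given), and the ring heads about -79°. Next I go to the bar grip.

>>> arm_command --rows '[[[2,57,0],0,-0.6],[[2,57,0],0,-0.6],[[2,57,0],0,-0.6],[[2,57,0],0,-0.6],[[2,57,0],0,-0.6],[[2,57,0],0,-0.6],[[2,57,0],0,-0.6],[[2,57,0],0,-0.6],[[2,37,0],0,-0.6],[[2,27,-30],0,-0.6],[[0,0,0],0,-0.6]]'

```text
t: 2.7
tcp_pos: [0.4854, 0.2898, 0.2101]
tool_rot: [0.725, 0.689, -0.002, -0.001]
force: [-0.2, 0.1, -0.0]
finger_gap: 0.803
```

```bash
python3 - <<'E'
from h import *
im=snap('wrist','w2.png'); s=manip.sense();print(s['tcp_pos'],s['tool_rot'],s['t'],s['finger_gap'])
print(proj(ld('w2.png'),[.487,.3415,.113]))
E
```

```text
[0.48599017 0.2890459  0.21119037] [ 7.25479908e-01  6.88241658e-01 -1.50342349e-03 -2.52609979e-04] 2.75 0.799904779623331
[282.17332695 149.18607438]
```

View pics/w2.png

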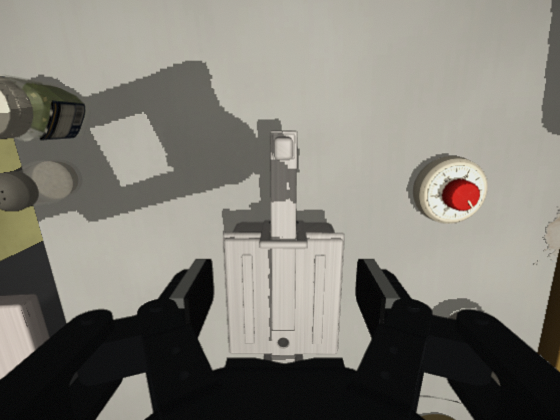

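```bash
python3 - <<'E'
from h import *
np.set_printoptions(precision=4,suppress=True)
W=ld('w2.png');im=cv2.imread('pics/w2.png')
print(atz(W,284.5,148.5,.113),atz(W,283,342,.084)); a=atz(W,284.5,148.5,.113)-atz(W,283,342,.084);print(a[0]/a[1])
for p in [(224,235),(343,234),(343,353),(227,353)]: print(atz(W,*p,.066))
crop(im,'w2c.png',255,120,60,235,2.5);crop(im,'w2d.png',260,320,50,45,12)
E
```

```text
[0.4887 0.3419 0.113 ] [0.4773 0.1538 0.084 ]
0.06082283430973093
[0.4272 0.2611 0.066 ]
[0.5391 0.2564 0.066 ]
[0.5389 0.1228 0.066 ]
[0.4164 0.1287 0.066 ]
```

View pics/w2d.png

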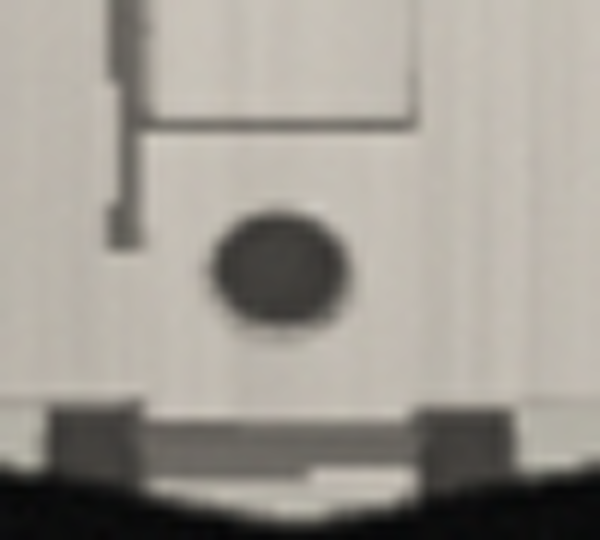

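>>> arm_command --rows '[[[1,26,0],0,-0.4],[[1,27,-10],0,-0.4],[[0,0,-32],0,-0.4],[[0,0,-32],0,-0.4],[[0,0,-32],0,-0.4],[[0,0,0],0,-0.4],[[0,0,0],0,-0.4]]'

```text
t: 3.62
tcp_pos: [0.4896, 0.3425, 0.1078]
tool_rot: [0.726, 0.688, 0.001, 0.0]
force: [0.5, 0.8, 0.1]
finger_gap: 0.698
```

>>> arm_command --rows '[[[0,0,0],0,0.6],[[0,0,0],0,1],[[0,0,0],0,1],[[0,0,0],0,1]]' --squeeze 30

```text
t: 4.12
tcp_pos: [0.4868, 0.3434, 0.1074]
tool_rot: [0.725, 0.688, -0.001, -0.001]
force: [-3.6, 0.2, 5.6]
finger_gap: 0.151
```

```bash
python3 - <<'E'
from h import *
im=snap('wrist','w3.png'); s=manip.sense();print(s['tcp_pos'],s['tool_rot'],s['t'],s['finger_gap'],s['force'])
E
```

```text
[0.48678857 0.34338131 0.107369  ] [ 7.25283544e-01  6.88449540e-01 -7.20500845e-04 -7.01820878e-04] 4.175 0.15788525184928093 [-2.85622596 -0.43085864  6.9425223 ]
```

View pics/w3.png

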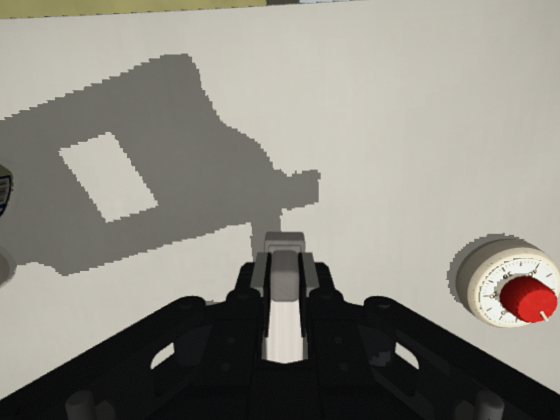

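>>> arm_command --rows '[[[-1,-8,0],0,1],[[-0.8,-8,0],0,1],[[-0.8,-8,0],0,1],[[-0.8,-8,0],0,1],[[-0.8,-8,0],0,1],[[-0.8,-8,0],0,1],[[-0.3,-6,0],0,1],[[0,-3,0],0,1],[[0,0,0],0,1],[[0,0,0],0,1]]'

```text
t: 5.42
tcp_pos: [0.4838, 0.2899, 0.1074]
tool_rot: [0.726, 0.688, 0.004, -0.001]
force: [-1.4, 14.6, 2.8]
finger_gap: 0.155
```

```bash
python3 - <<'E'
from h import *
im=snap('top','t4.png'); s=manip.sense();print(s['tcp_pos'],s['tool_rot'],s['t'],s['finger_gap'],s['force'])
E
```

```text
[0.48380292 0.28995274 0.10741546] [ 0.72598583  0.68769711  0.00394044 -0.00131177] 5.475 0.15362798683745355 [-1.68375784 14.00704773  3.60916465]
```

>>> arm_command --rows '[[[0,-2,0],0,1],[[0,-1.5,0],0,1],[[0,0,0],0,1]]'

```text
t: 5.85
tcp_pos: [0.4839, 0.2896, 0.1075]
tool_rot: [0.727, 0.687, 0.006, -0.003]
force: [-3.1, 25.5, 2.0]
finger_gap: 0.156
```

```bash
python3 - <<'E'
from h import *
s=manip.sense();print(s['tcp_pos'],s['tool_rot'],s['t'],s['finger_gap'],s['force'])
E
```

```text
[0.48385034 0.28962368 0.10746943] [ 0.72680261  0.6868101   0.00638286 -0.00301777] 5.85 0.1559419035615112 [-3.11428274 25.53887076  2.04164487]
```

Force rose to 25 N with no travel, so the bar is at its hard stop. I'll ease back, release, rise and look.

>>> arm_command --rows '[[[0,3,0],0,1],[[0,2,0],0,1],[[0,0,0],0,-0.4],[[0,0,0],0,-0.4],[[0,0,0],0,-0.4],[[0,0,30],0,-0.4],[[0,0,50],0,-0.4],[[0,-35,55],0,-0.4],[[0,-50,0],0,-0.4],[[0,-50,0],0,-0.4],[[0,0,0],0,-0.4]]'

```text
t: 7.22
tcp_pos: [0.4826, 0.151, 0.2391]
tool_rot: [0.727, 0.687, -0.001, 0.0]
force: [-0.3, 0.1, -0.7]
finger_gap: 0.698
```

```bash
python3 - <<'E'
from h import *
im=snap('wrist','w5.png'); s=manip.sense();print(s['tcp_pos'],s['tool_rot'],s['t'],s['finger_gap'])
im=snap('top','t5.png');crop(im,'t5c.png',160,215,125,70,6.4)
E
```

```text
[0.48279163 0.15256063 0.2390429 ] [ 7.26528393e-01  6.87136422e-01 -1.01661273e-04 -1.44136173e-04] 7.275 0.7022924352801673
```

View pics/w5.png

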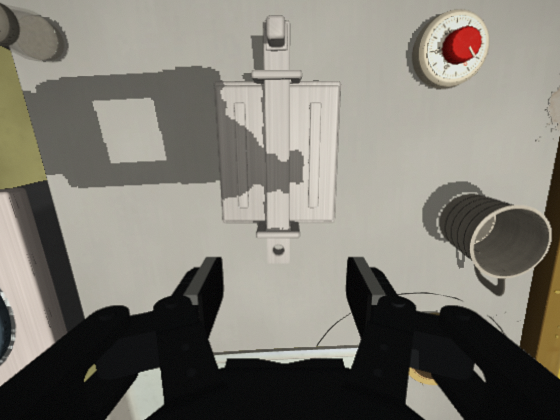

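View pics/t5c.png

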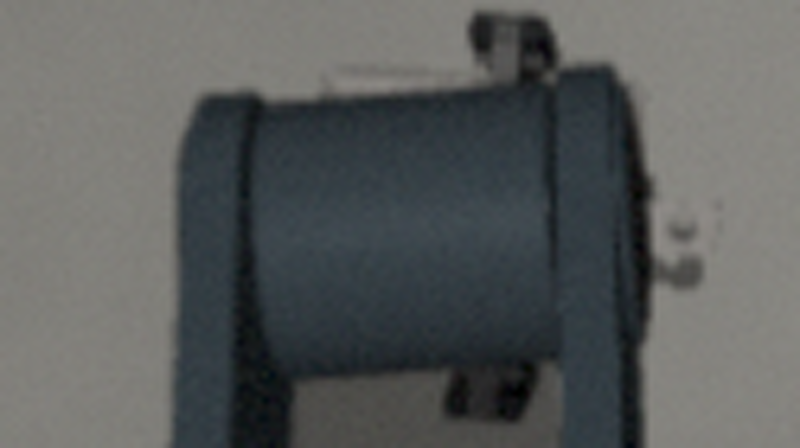

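```bash
python3 - <<'E'
from h import *
np.set_printoptions(precision=4,suppress=True)
im=cv2.imread('pics/w5.png');crop(im,'w5d.png',250,225,60,45,12)
W=ld('w5.png')
print(atz(W,278.5,249,.084), atz(W,277,29,.113), proj(W,[.474,.1,.084]))
E
```

```text
[0.4748 0.1012 0.084 ] [0.4859 0.2869 0.113 ] [277.8111 250.118 ]
```

View pics/w5d.png

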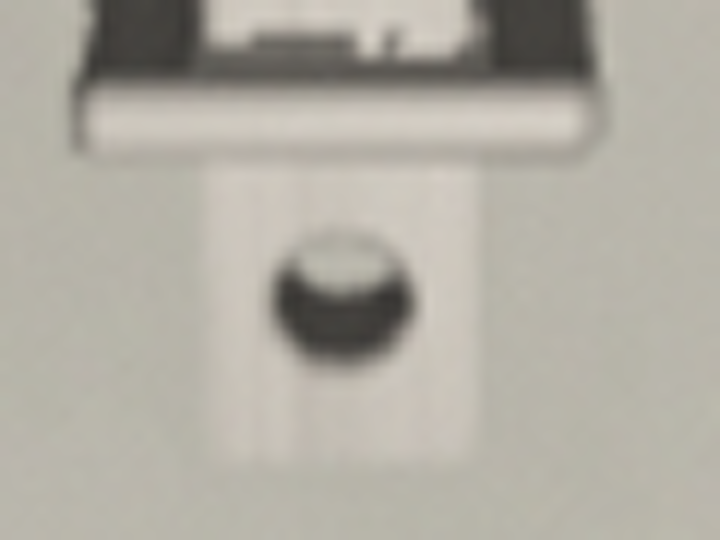

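The hole is at about (0.474, 0.101), 55 mm of travel is confirmed and the hole is clear of the staple. Going to the pin.

>>> arm_command --rows '[[[-3,-53,0],0.045,-0.4],[[-3,-53,0],0.045,-0.4],[[-3,-53,0],0.045,-0.4],[[-4,-53,0],0.04,-0.4],[[-4,-54,-15],0.04,-0.4],[[-3,-54,-15],0.04,-0.4],[[0,0,-40],0,-0.4],[[0,0,-20],0,-0.4],[[0,0,0],0,-0.4],[[0,0,0],0,-0.4]]'

```text
t: 8.57
tcp_pos: [0.4637, -0.1655, 0.1495]
tool_rot: [0.631, 0.776, 0.0, 0.001]
force: [0.8, 0.6, 0.8]
finger_gap: 0.7
```

```bash
python3 - <<'E'
from h import *
im=snap('wrist','w6.png'); s=manip.sense();print(s['tcp_pos'],s['tool_rot'],s['t'],s['finger_gap'])
print(proj(ld('w6.png'),[.464,-.168,.082]))
im=snap('side','s6.png'); crop(im,'s6c.png',200,270,100,90,7)
E
```

```text
[ 0.46384803 -0.16564676  0.14987965] [6.31269548e-01 7.75562836e-01 1.44613960e-04 1.01232970e-03] 8.625 0.6991207734183884
[282.59410058 233.86814798]
```

View pics/w6.png

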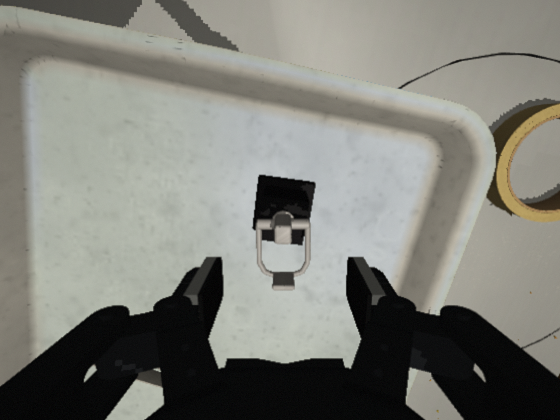

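View pics/s6c.png

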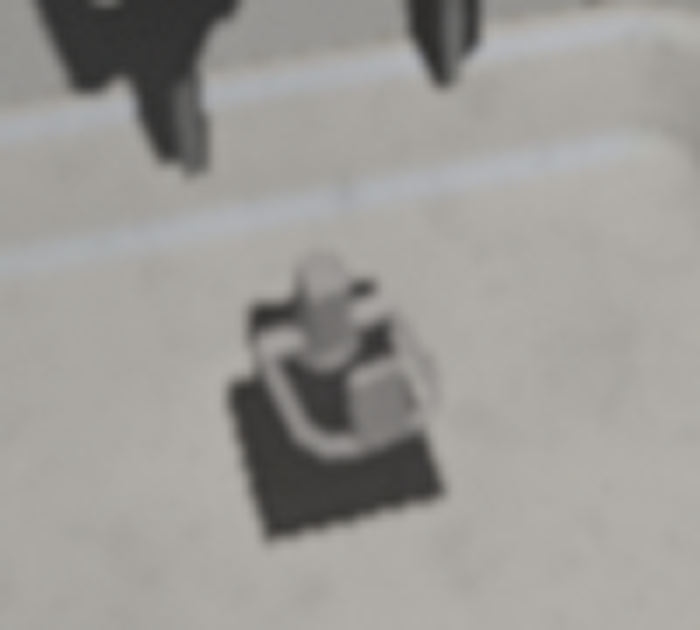

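>>> arm_command --rows '[[[0,-1.5,-20],0,-0.4],[[0,-1,-20],0,-0.4],[[0,0,-20],0,-0.4],[[0,0,-14],0,-0.4],[[0,0,0],0,-0.4],[[0,0,0],0,-0.4]]'

```text
t: 9.43
tcp_pos: [0.4633, -0.1686, 0.0756]
tool_rot: [0.632, 0.775, 0.0, 0.001]
force: [-0.4, 0.3, -0.1]
finger_gap: 0.701
```

```bash
python3 - <<'E'
from h import *
im=snap('wrist','w7.png'); s=manip.sense();print(s['tcp_pos'],s['tool_rot'],s['t'],s['finger_gap'],s['force'])
im=snap('side','s7.png'); crop(im,'s7c.png',200,260,100,90,7)
E
```

```text
[ 0.46335227 -0.16865434  0.07576923] [6.31749709e-01 7.75171992e-01 8.66529739e-05 8.24761425e-04] 9.475 0.7053379786280272 [-0.32551078 -0.38732556 -0.21650173]
```

View pics/w7.png

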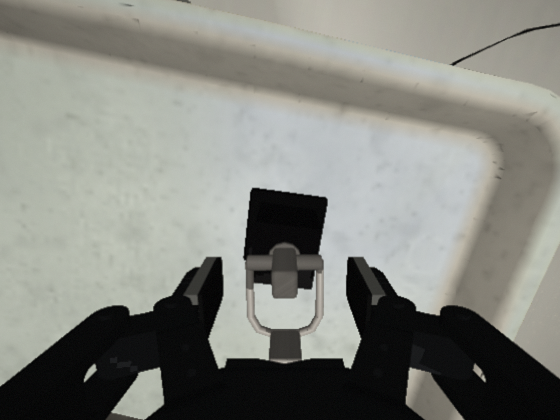

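View pics/s7c.png

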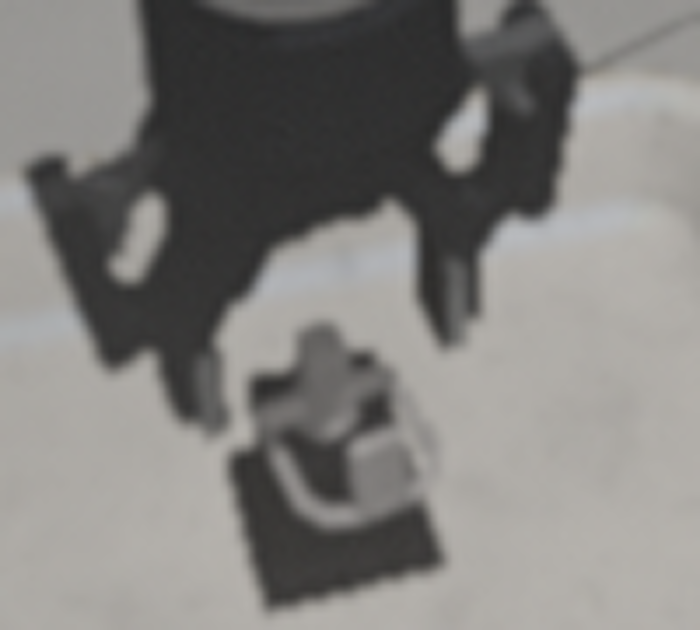

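>>> arm_command --rows '[[[0,0,0],0,0.5],[[0,0,0],0,1],[[0,0,0],0,1],[[0,0,0],0,1],[[0,0,0],0,1]]' --squeeze 60

```text
t: 10.15
tcp_pos: [0.4629, -0.1685, 0.0754]
tool_rot: [0.632, 0.775, 0.0, 0.0]
force: [-0.4, 0.7, 5.8]
finger_gap: 0.123
```

```bash
python3 - <<'E'
from h import *
im=snap('wrist','w8.png'); s=manip.sense();print(s['tcp_pos'],s['tool_rot'],s['t'],s['finger_gap'],s['force'])
E
```

```text
[ 0.46290481 -0.16848474  0.0753792 ] [6.31834619e-01 7.75103193e-01 2.19363773e-05 2.31962924e-04] 10.2 0.12065484854339267 [0.0580604  0.51496396 4.76496448]
```

View pics/w8.png

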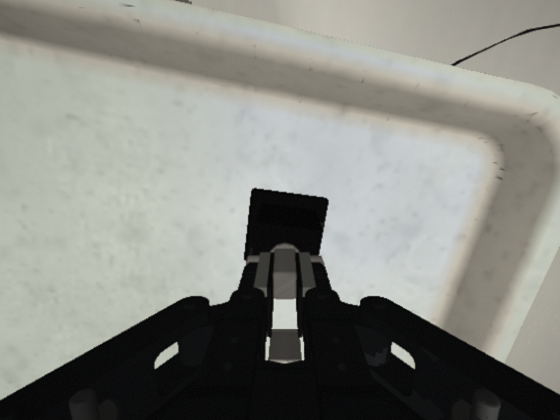

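Gripped flat on the head. I'll lift straight up and then carry it over.

>>> arm_command --rows '[[[0,0,10],0,1],[[0,0,20],0,1],[[0,0,30],0,1],[[0,0,40],0,1],[[0,0,0],0,1]]'

```text
t: 10.82
tcp_pos: [0.4644, -0.1694, 0.1777]
tool_rot: [0.632, 0.775, 0.0, 0.003]
force: [0.0, 0.4, -1.6]
finger_gap: 0.122
```

>>> arm_command --rows '[[[1,25,0],-0.04,1],[[2,40,0],-0.04,1],[[2,45,0],-0.04,1],[[2,45,0],-0.04,1],[[2,45,0],-0.04,1],[[1,40,0],-0.04,1],[[0.5,29.5,-8],-0.018,1],[[0,0,-12],0,1],[[0,0,0],0,1],[[0,0,0],0,1]]'

```text
t: 12.08
tcp_pos: [0.4732, 0.1001, 0.1547]
tool_rot: [0.727, 0.687, -0.0, -0.0]
force: [0.3, -0.9, -1.0]
finger_gap: 0.12
```

```bash
python3 - <<'E'
from h import *
im=snap('wrist','w9.png'); s=manip.sense();print(s['tcp_pos'],s['tool_rot'],s['t'],s['finger_gap'],s['force'])
im=snap('side','s9.png'); crop(im,'s9c.png',190,150,90,90,7)
im=snap('top','t9.png'); 
E
```

```text
[0.47348318 0.10011731 0.15493884] [ 7.26805142e-01  6.86843704e-01 -1.10853174e-04 -1.30274894e-05] 12.125 0.12187689064066208 [ 0.0676327   0.09460767 -1.46269227]
```

View pics/w9.png

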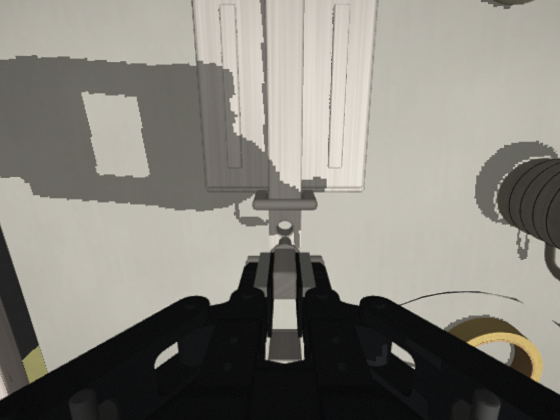

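View pics/s9c.png

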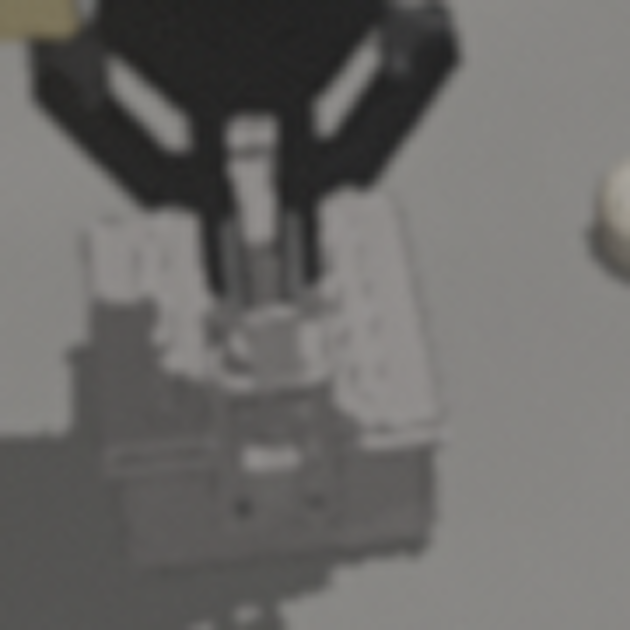

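View pics/t9.png

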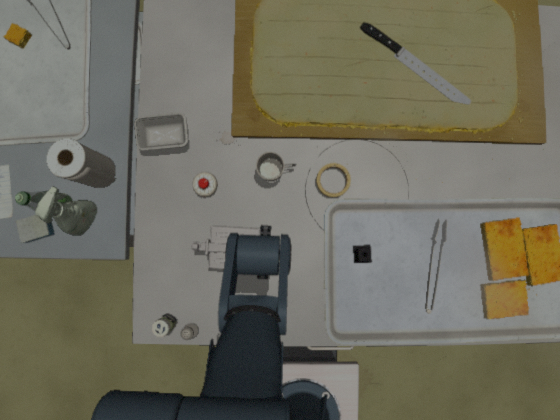

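```bash
python3 - <<'E'
from h import *
im=cv2.imread('pics/w9.png');crop(im,'w9d.png',250,190,70,60,10)
E
```

```text
(no output)
```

View pics/w9d.png

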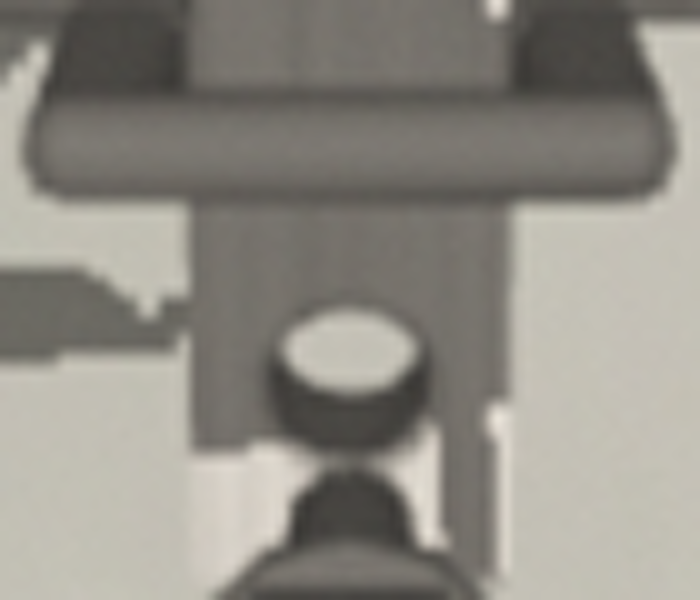

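```bash
python3 - <<'E'
from h import *
np.set_printoptions(precision=4,suppress=True)
W=ld('w9.png');c=lambda u,v:(250+(u+.5)/10-.5,190+(v+.5)/10-.5)
print('hole',atz(W,*c(350,378),.084),'edges',atz(W,*c(350,303),.084),atz(W,*c(350,452),.084))
zt=.15494-.0254-.027
print('tip edge',zt,atz(W,*c(352,466),zt))
# where would a tip edge of radius2,3 at tcp axis be; also head top corner check
print('bar',atz(W,*c(190,400),.084),atz(W,*c(512,400),.084))
E
```

```text
hole [0.4743 0.1014 0.084 ] edges [0.4746 0.1068 0.084 ] [0.474 0.096 0.084]
tip edge 0.10253999999999999 [0.4745 0.1019 0.1025]
bar [0.4632 0.1004 0.084 ] [0.4853 0.0992 0.084 ]
```

>>> arm_command --rows '[[[0,1.7,-6],0,1],[[0,0,-8],0,1],[[0,0,0],0,1],[[0,0,0],0,1]]'

```text
t: 12.72
tcp_pos: [0.4733, 0.1028, 0.1409]
tool_rot: [0.726, 0.687, -0.0, -0.0]
force: [0.5, 0.1, -1.6]
finger_gap: 0.12
```

```bash
python3 - <<'E'
from h import *
im=snap('wrist','w10.png'); s=manip.sense();print(s['tcp_pos'],s['t'],s['force'])
crop(im,'w10d.png',250,200,70,60,10)
im=snap('side','s10.png'); crop(im,'s10c.png',205,170,60,60,10)
E
```

```text
[0.47337756 0.10282998 0.14101752] 12.775 [ 0.07703255 -0.24509288 -0.39229725]
```

View pics/w10d.png

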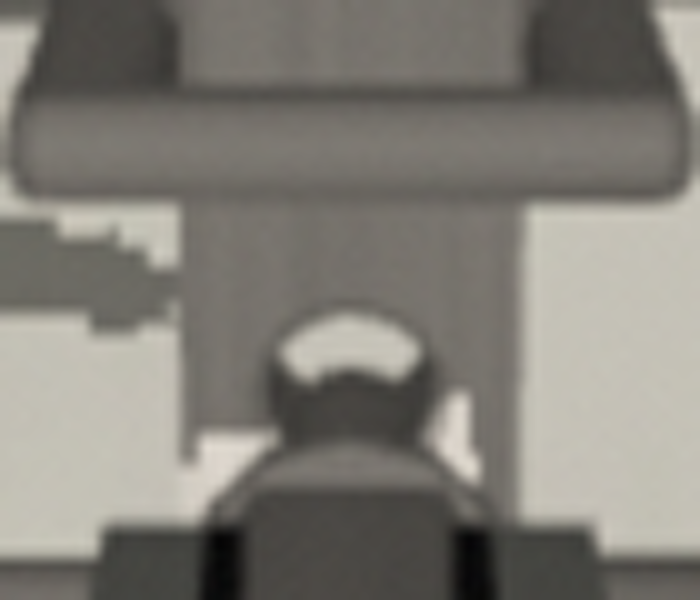

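View pics/s10c.png

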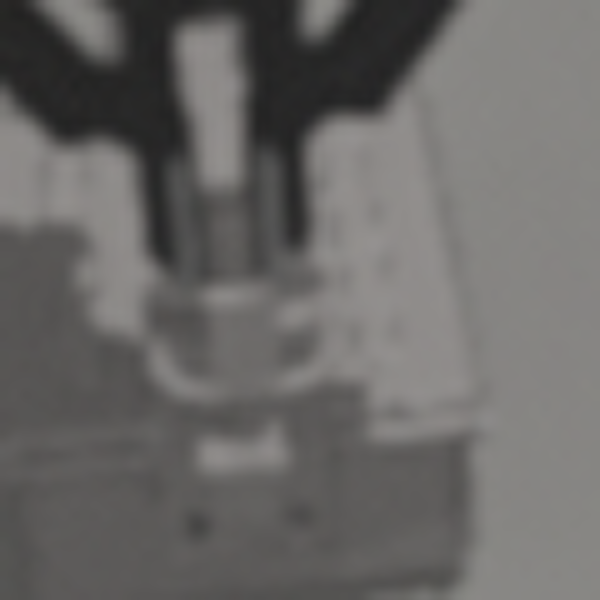

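```bash
python3 - <<'E'
from h import *
np.set_printoptions(precision=4,suppress=True)
W=ld('w10.png');c=lambda u,v:(250+(u+.5)/10-.5,200+(v+.5)/10-.5)
print('hole top edge',atz(W,*c(350,305),.084))
zt=.1410-.0254-.027
print('tip edge',zt,atz(W,*c(352,368),zt))
E
```

```text
hole top edge [0.4745 0.107  0.084 ]
tip edge 0.08859999999999998 [0.4745 0.1044 0.0886]
```

>>> arm_command --rows '[[[0,-0.4,0],0,1],[[0,0,-5],0,1],[[0,0,-5],0,1],[[0,0,-2],0,1],[[0,0,0],0,1]]'

```text
t: 13.45
tcp_pos: [0.4731, 0.1024, 0.1287]
tool_rot: [0.726, 0.687, -0.0, -0.0]
force: [-0.2, -0.4, -1.5]
finger_gap: 0.118
```

```bash
python3 - <<'E'
from h import *
im=snap('wrist','w11.png'); s=manip.sense();print(s['tcp_pos'],s['t'],s['force'],s['ft_torque'])
crop(im,'w11d.png',250,200,70,60,10)
E
```

```text
[0.47326136 0.10239936 0.12888925] 13.5 [-0.05471406 -0.01439368 -1.19917146] [-0.03300118  0.00585385 -0.03949735]
```

View pics/w11d.png

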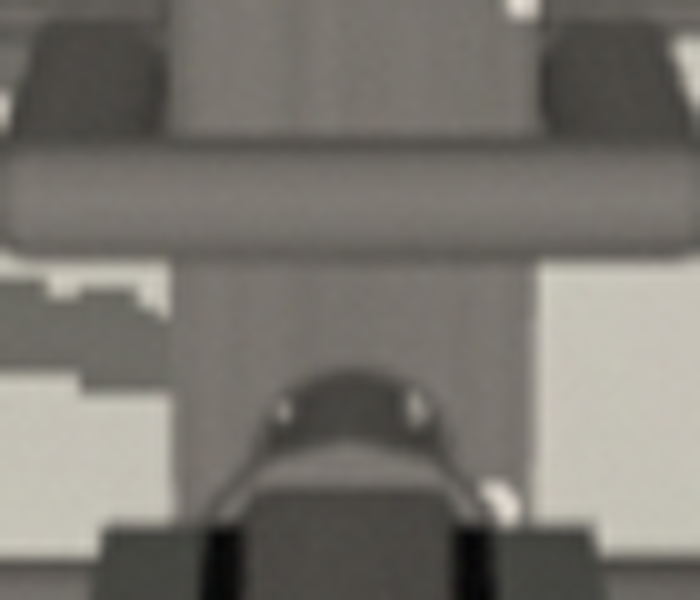

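The tip is inside the hole with no contact force. Continuing down.

>>> arm_command --rows '[[[0,-0.3,-4],0,1],[[0,0,-4],0,1],[[0,0,-4],0,1],[[0,0,-3],0,1],[[0,0,-2],0,1],[[0,0,0],0,1]]'

```text
t: 14.25
tcp_pos: [0.4732, 0.1021, 0.1119]
tool_rot: [0.726, 0.687, -0.0, -0.0]
force: [-0.1, -0.5, -0.3]
finger_gap: 0.117
```

```bash
python3 - <<'E'
from h import *
s=manip.sense();print(s['tcp_pos'],s['t'],s['force'],s['ft_torque'])
E
```

```text
[0.47320114 0.10210705 0.11188052] 14.25 [-0.14807816 -0.50936668 -0.3216148 ] [ 0.01794905 -0.05742884  0.02093302]
```

>>> arm_command --rows '[[[0,0,-2],0,1],[[0,0,-1],0,1],[[0,0,-1],0,1],[[0,0,0],0,1]]'

```text
t: 14.75
tcp_pos: [0.4734, 0.1021, 0.1093]
tool_rot: [0.726, 0.687, 0.0, 0.0]
force: [-1.9, -1.2, 9.9]
finger_gap: 0.121
```

```bash
python3 - <<'E'
from h import *
s=manip.sense();print(s['tcp_pos'],s['t'],s['force'],s['ft_torque'])
im=snap('wrist','w12.png');crop(im,'w12d.png',230,200,110,100,7)
im=snap('side','s12.png'); crop(im,'s12c.png',205,170,60,60,10)
E
```

```text
[0.47343117 0.10209743 0.10931107] 14.75 [-1.91701608 -1.15300492  9.89648697] [-0.07532127  0.3988642   0.03648737]
```

View pics/w12d.png

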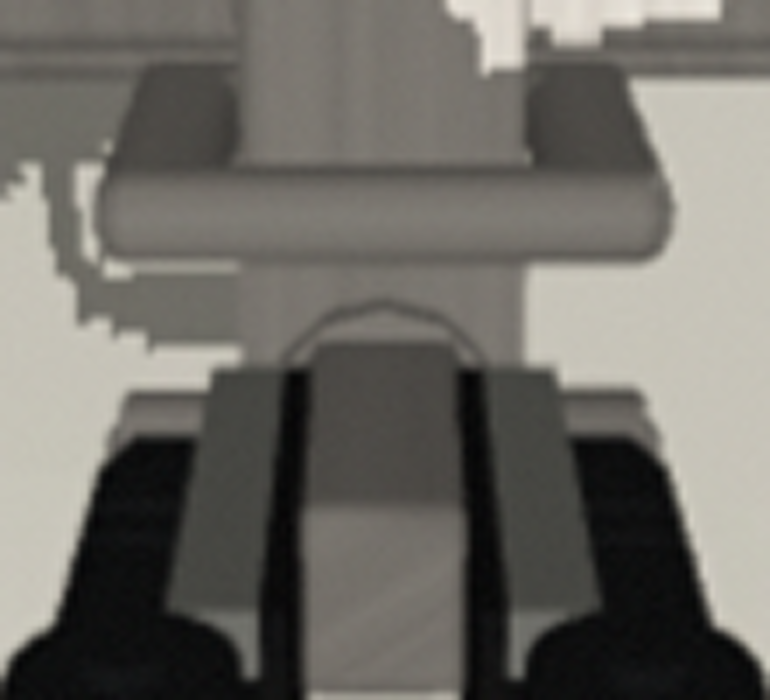

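View pics/s12c.png

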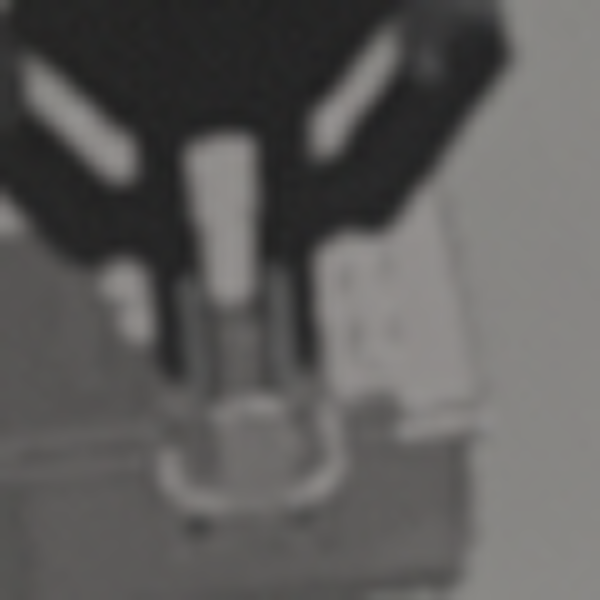

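The collar is seated: about 10 N upward at the expected height (0.1093). I'll ease off, release, rise and check.

>>> arm_command --rows '[[[0,0,0.8],0,1],[[0,0,0],0,0.2],[[0,0,0],0,-0.2],[[0,0,0],0,-0.2],[[0,0,15],0,-0.2],[[0,0,30],0,-0.2],[[0,0,45],0,-0.2],[[0,-25,20],0,-0.2],[[-2,-20,0],0,-0.2],[[0,0,0],0,-0.2]]'

```text
t: 16.1
tcp_pos: [0.4712, 0.0563, 0.219]
tool_rot: [0.727, 0.687, 0.0, 0.0]
force: [0.0, 0.3, 0.4]
finger_gap: 0.598
```

```bash
python3 - <<'E'
from h import *
s=manip.sense();print(s['tcp_pos'],s['t'],s['force'],s['finger_gap'])
im=snap('wrist','w13.png');crop(im,'w13d.png',230,190,110,100,7)
im=snap('side','s13.png'); crop(im,'s13c.png',190,150,80,80,9)
E
```

```text
[0.47124479 0.05633343 0.21903405] 16.1 [0.01506328 0.25455413 0.36452757] 0.5984205326382724
```

View pics/w13.png

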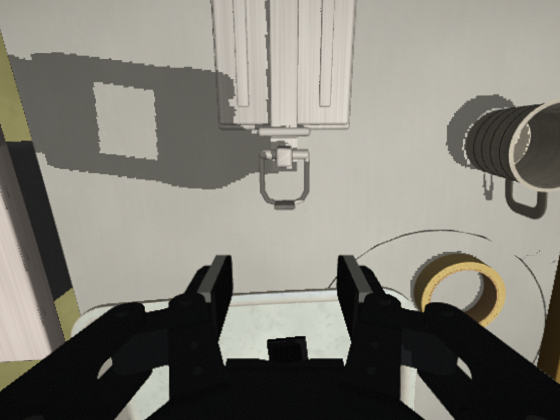

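View pics/w13d.png

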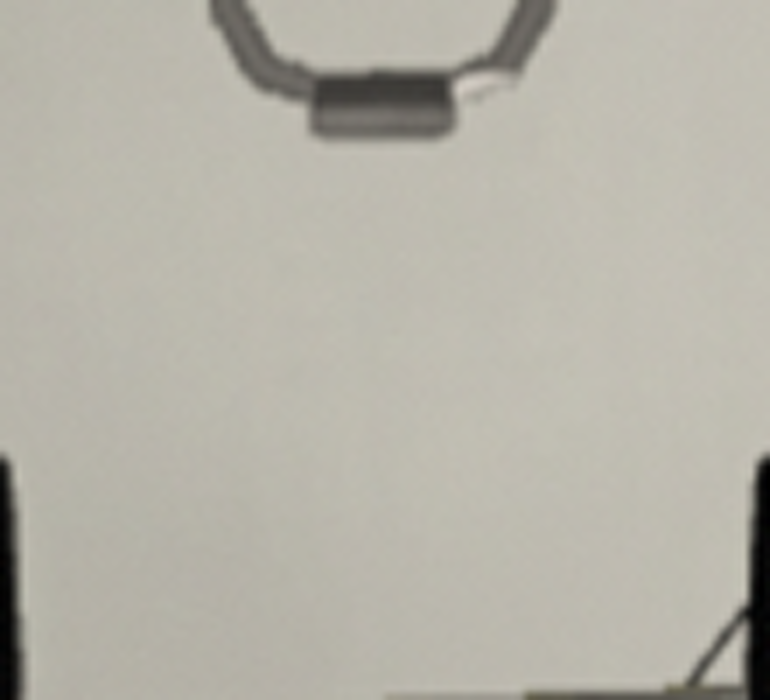

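View pics/s13c.png

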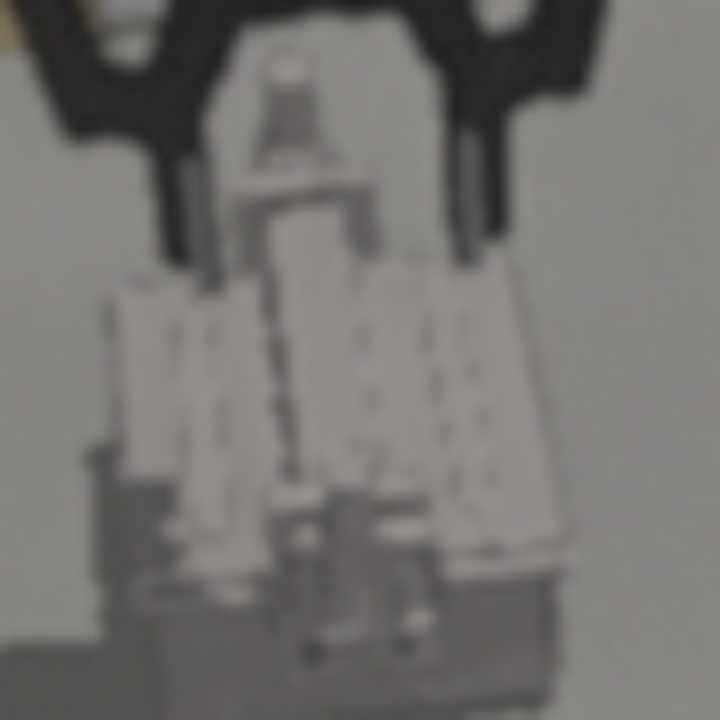

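```bash
python3 - <<'E'
from h import *
np.set_printoptions(precision=4,suppress=True)
im=cv2.imread('pics/w13.png');crop(im,'w13e.png',245,115,80,100,7)
W=ld('w13.png'); print('tab',atz(W,284.5,206.5,.117)); print('expect',proj(W,[.4743,.1014,.116]))
E
```

```text
tab [0.4728 0.064  0.117 ]
expect [283.6626 157.7974]
```

View pics/w13e.png

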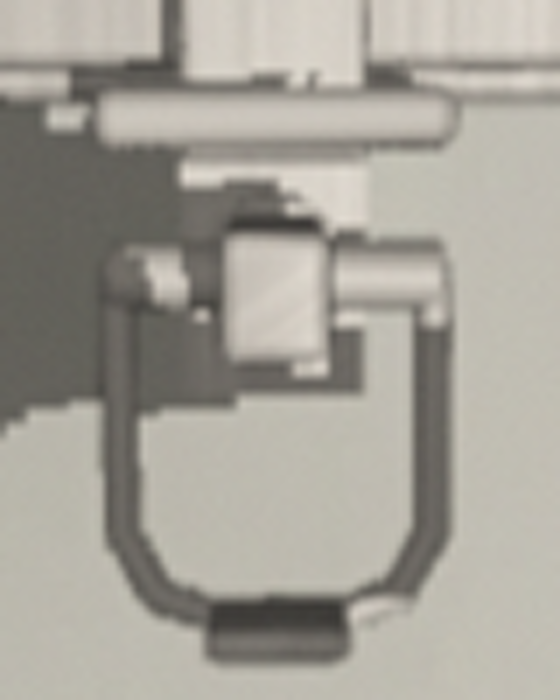

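The pin stands upright, with the ring in line past the bar's end: tab at (285,207), head at (284,157). I'll close the fingers and come down above the tab.

>>> arm_command --rows '[[[0.5,0,0],0,1],[[0,0,0],0,1],[[0,0,-20],0,1],[[0,0,-30],0,1],[[0,0,-25],0,1],[[0,0,-8],0,1],[[0,0,0],0,1]]' --squeeze 30

```text
t: 17.08
tcp_pos: [0.4717, 0.0573, 0.1356]
tool_rot: [0.726, 0.688, -0.0, -0.0]
force: [1.0, -0.8, 0.0]
finger_gap: 0.002
```

```bash
python3 - <<'E'
from h import *
s=manip.sense();print(s['tcp_pos'],s['t'],s['force'],s['finger_gap'])
im=snap('wrist','w14.png')
im=snap('side','s14.png'); crop(im,'s14c.png',180,140,90,90,8)
E
```

```text
[0.47173394 0.0572927  0.13559282] 17.075 [ 1.04868415 -0.79037677  0.00709456] 0.002175849051861643
```

View pics/w14.png

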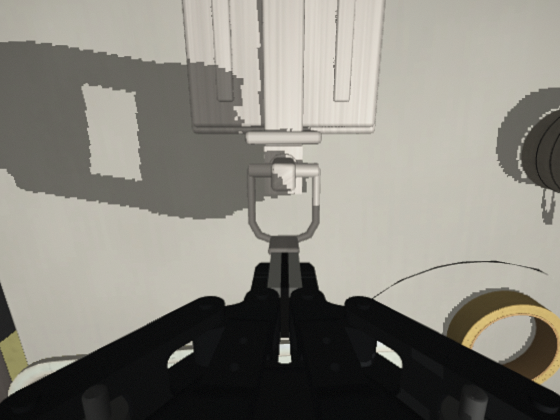

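View pics/s14c.png

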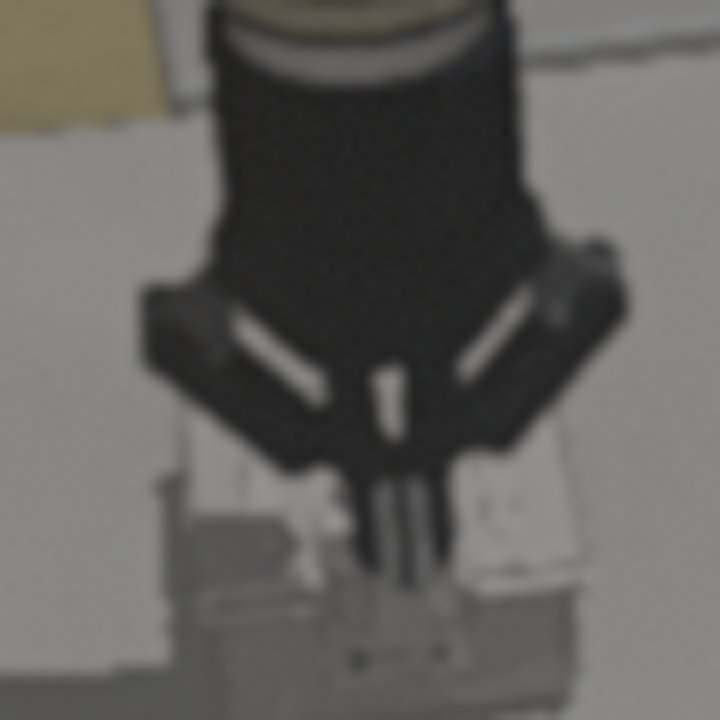

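>>> arm_command --rows '[[[0,-1,-5],0,1],[[0,0,-5],0,1],[[0,0,-5],0,1],[[0,0,-5],0,1],[[0,0,0],0,1]]'

```text
t: 17.8
tcp_pos: [0.4714, 0.0562, 0.1153]
tool_rot: [0.726, 0.687, -0.0, -0.0]
force: [-0.4, 0.4, -0.5]
finger_gap: 0.001
```

```bash
python3 - <<'E'
from h import *
s=manip.sense();print(s['tcp_pos'],s['t'],s['force'],s['finger_gap'])
im=snap('wrist','w15.png');crop(im,'w15c.png',225,130,120,150,4)
E
```

```text
[0.47143846 0.0561594  0.11530965] 17.8 [-0.38019998  0.43920805 -0.51120861] 0.0007209515078196017
```

View pics/w15c.png

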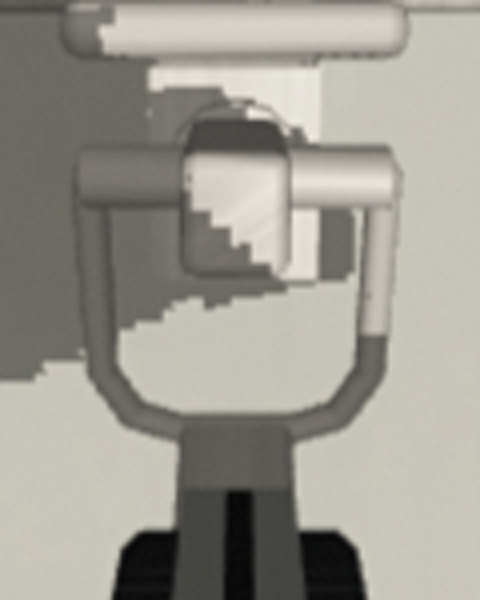

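>>> arm_command --rows '[[[0,0,-5],0,1],[[0,0,-5],0,1],[[0,0,-4],0,1],[[0,1.2,-5],0,1],[[0,1.2,-5],0,1],[[0.1,1.2,-5],0,1],[[0.1,1.4,-4],0,1],[[0,0,0],0,1]]'

```text
t: 18.85
tcp_pos: [0.4718, 0.0613, 0.0825]
tool_rot: [0.726, 0.687, -0.0, -0.0]
force: [0.5, 0.6, 0.3]
finger_gap: 0.002
```

```bash
python3 - <<'E'
from h import *
s=manip.sense();print(s['tcp_pos'],s['t'],s['force'],s['finger_gap'])
im=snap('wrist','w16.png');crop(im,'w16c.png',215,110,140,150,4)
im=snap('side','s16.png');crop(im,'s16c.png',180,150,90,90,8)
E
```

```text
[0.4717865  0.06127635 0.08249891] 18.85 [0.49488429 0.55178004 0.26722724] 0.0024155488300642886
```

View pics/w16c.png

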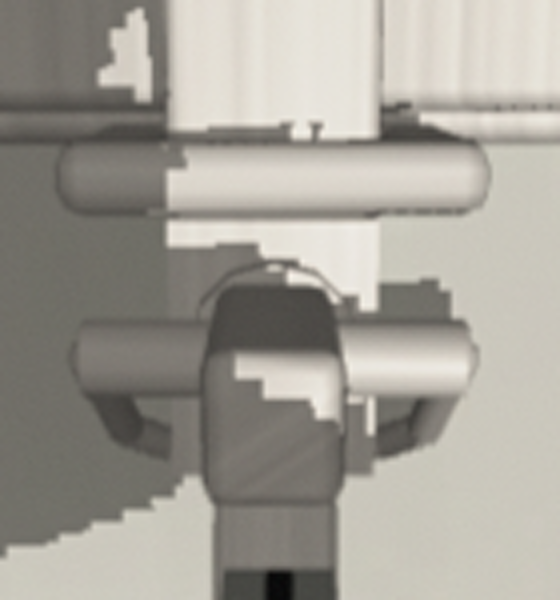

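View pics/s16c.png

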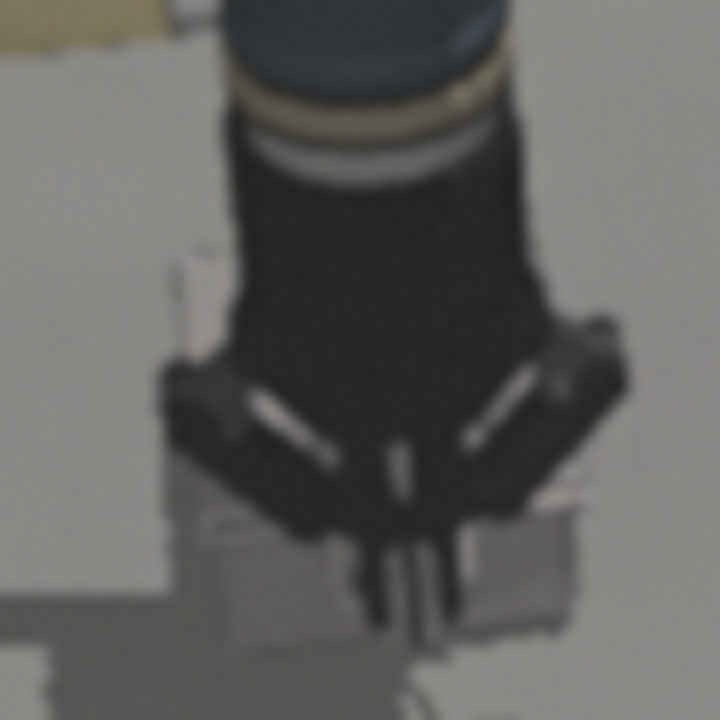

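The ring has come most of the way down and the pin is undisturbed. I'll follow the arc inwards.

>>> arm_command --rows '[[[0.1,1.8,-4],0,1],[[0.1,1.8,-3.5],0,1],[[0.1,1.8,-3],0,1],[[0.1,1.8,-2.5],0,1],[[0.1,1.8,-2.5],0,1],[[0,0.8,-1.5],0,1],[[0,0,0],0,1]]'

```text
t: 19.82
tcp_pos: [0.4726, 0.0711, 0.0659]
tool_rot: [0.726, 0.687, 0.0, 0.0]
force: [-0.1, 2.3, 3.4]
finger_gap: 0.004
```

```bash
python3 - <<'E'
from h import *
s=manip.sense();print(s['tcp_pos'],s['t'],s['force'],s['ft_torque'])
E
```

```text
[0.47262695 0.07114941 0.06594142] 19.825 [-0.10215571  2.34078126  3.39763537] [ 0.40142509 -0.03132579 -0.01399377]
```

>>> arm_command --rows '[[[0,0,-1],0,1],[[0,0,-1],0,1],[[0,0,0],0,1]]'

```text
t: 20.2
tcp_pos: [0.4728, 0.0711, 0.0641]
tool_rot: [0.726, 0.687, 0.0, 0.0]
force: [-0.0, 4.0, 5.9]
finger_gap: 0.002
```

```bash
python3 - <<'E'
from h import *
s=manip.sense();print(s['tcp_pos'],s['t'],s['force'],s['ft_torque'])
im=snap('wrist','w17.png');crop(im,'w17c.png',215,110,140,150,4)
im=snap('side','s17.png');crop(im,'s17c.png',180,150,90,90,8)
E
```

```text
[0.47275912 0.07107133 0.06412348] 20.2 [-0.03224544  3.95566462  5.94375574] [0.64133239 0.04510129 0.01228383]
```

View pics/w17c.png

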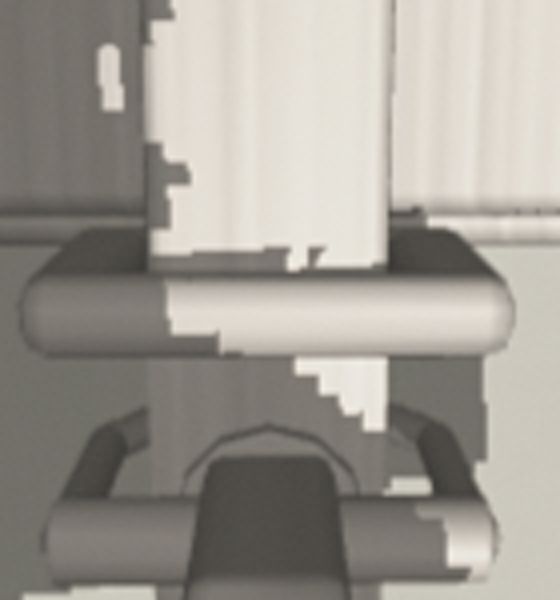

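View pics/s17c.png

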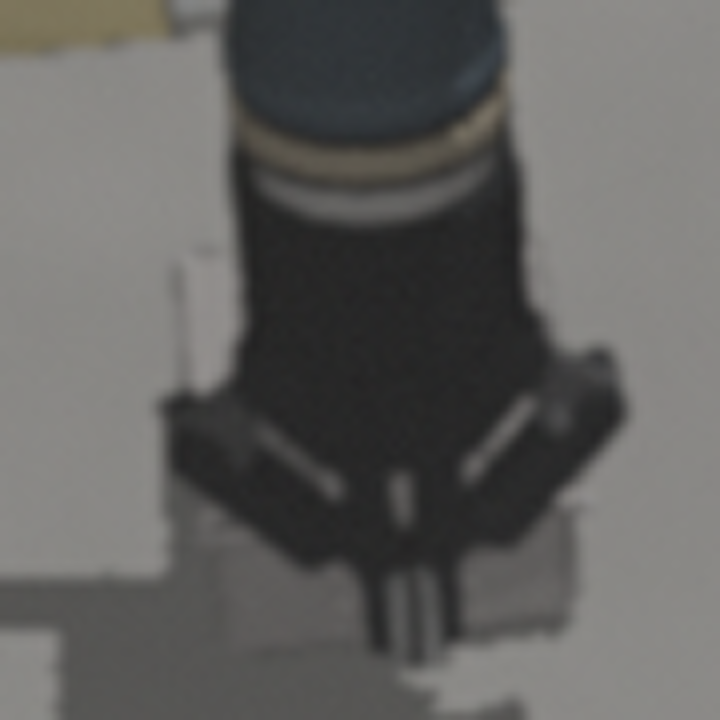

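>>> arm_command --rows '[[[0,0.8,-0.8],0,1],[[0,0.8,-0.8],0,1],[[0,0,0],0,1]]'

```text
t: 20.68
tcp_pos: [0.473, 0.0728, 0.063]
tool_rot: [0.726, 0.687, 0.001, 0.0]
force: [0.2, 4.0, 10.6]
finger_gap: 0.001
```

```bash
python3 - <<'E'
from h import *
s=manip.sense();print(s['tcp_pos'],s['t'],s['force'],s['ft_torque'])
E
```

```text
[0.47303224 0.07282467 0.06301357] 20.675 [ 0.21296643  3.9697267  10.6126423 ] [ 0.80524137  0.09441953 -0.00476372]
```

Force now climbs (10.6 N) at the expected closed height. Backing off to inspect.

>>> arm_command --rows '[[[0,0,2],0,1],[[0,-2,6],0,1],[[0,-15,15],0,1],[[0,-25,30],0,1],[[0,0,50],0,1],[[0,0,50],0,1],[[-45,-40,0],0,1],[[-45,-40,0],0,1],[[0,0,0],0,1]]'

```text
t: 21.8
tcp_pos: [0.379, -0.0515, 0.2158]
tool_rot: [0.728, 0.685, -0.001, -0.001]
force: [0.5, 0.2, 0.3]
finger_gap: 0.002
```

```bash
python3 - <<'E'
from h import *
s=manip.sense();print(s['tcp_pos'],s['t'],s['force'])
im=snap('wrist','w18.png')
im=snap('side','s18.png');crop(im,'s18c.png',190,150,80,90,8)
im=snap('top','t18.png');crop(im,'t18c.png',180,215,105,70,7)
E
```

```text
[ 0.37896228 -0.05154539  0.21579304] 21.8 [0.53822379 0.18849789 0.33234492]
```

View pics/w18.png

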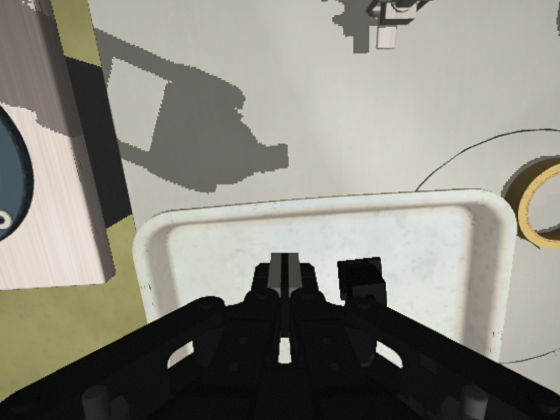

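View pics/s18c.png

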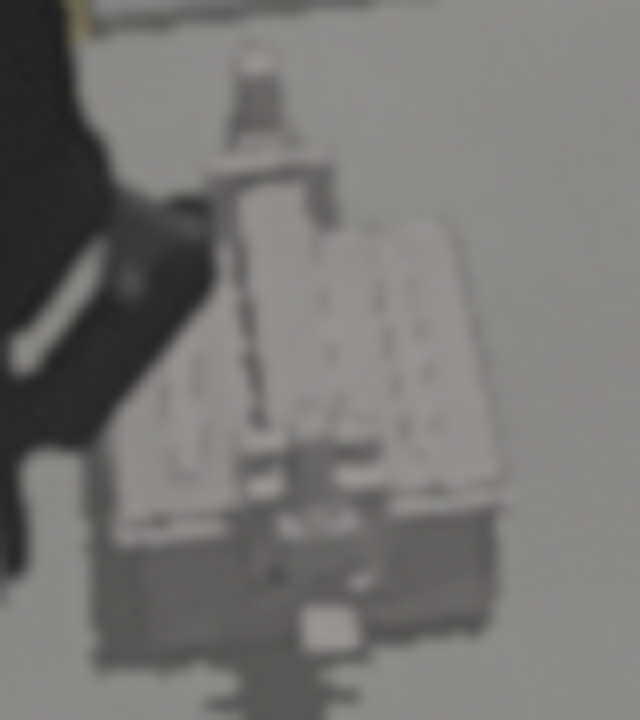

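View pics/t18c.png

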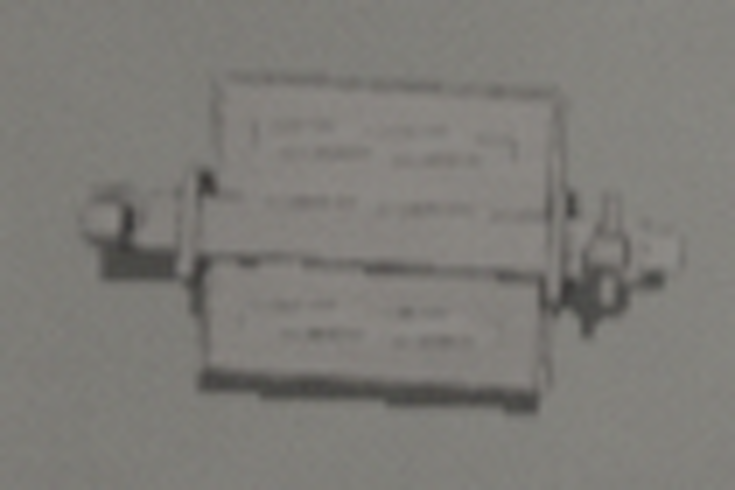

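>>> arm_command --rows '[[[45,30,10],0,1],[[47,35,10],0,1],[[0,0,0],0,1],[[0,0,0],0,1]]'

```text
t: 22.45
tcp_pos: [0.474, 0.0165, 0.2347]
tool_rot: [0.725, 0.688, -0.001, -0.001]
force: [-0.3, -0.3, 0.5]
finger_gap: -0.002
```

```bash
python3 - <<'E'
from h import *
s=manip.sense();print(s['tcp_pos'],s['t'],s['force'])
im=snap('wrist','w19.png');crop(im,'w19c.png',235,70,100,100,7)
W=ld('w19.png');print(proj(W,[.4743,.1014,.116]))
E
```

```text
[0.4740267  0.01647742 0.23472083] 22.45 [-0.32014184 -0.29158151  0.50057071]
[277.87455412 102.67375232]
```

View pics/w19c.png

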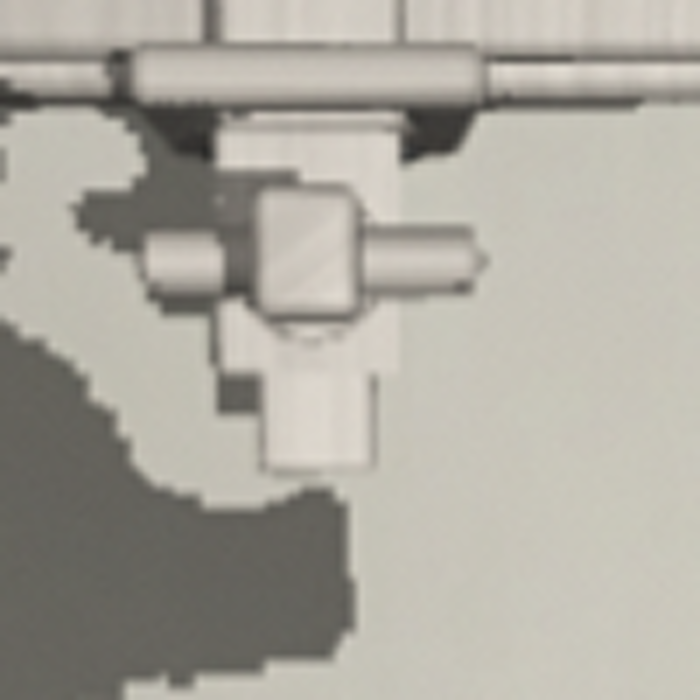

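```bash
python3 - <<'E'
from h import *
np.set_printoptions(precision=4,suppress=True)
W=ld('w19.png');T=ld('top0.png');S=ld('s18.png')
c=lambda u,v:(235+(u+.5)/7-.5,70+(v+.5)/7-.5)
head=atz(W,*c(306,255),.116);tip=atz(W,*c(310,373),.084);print('head',head,'bartip',tip)
for z in (.051,.053,.056,.060): 
    p=atz(W,*c(318,469),z); print(z,p,'d from bartip+14', (tip[1]-p[1])*1000+14,'d from head',(head[1]-p[1])*1000)
a=atz(W,*c(262,430),.053);b=atz(W,*c(375,430),.053);print(np.linalg.norm(a-b))
cs=lambda u,v:(190+(u+.5)/8-.5,150+(v+.5)/8-.5)
for p in [(335,655),(330,605)]: print('side',[atz(S,*cs(*p),z) for z in (.049,.053,.056)])
print(tri([(W,*c(318,469)),(S,*cs(333,656))]))
for th in (1.57,1.5,1.45,1.4):
    phi=np.arctan2(26,40)-th; 
    print(th,'centre end d',48*np.cos(phi),'z',.091+48e-3*np.sin(phi),'axis along tab',np.degrees(np.pi/2-th))
E
```

```text
head [0.4745 0.099  0.116 ] bartip [0.4736 0.0867 0.084 ]
0.051 [0.4733 0.0737 0.051 ] d from bartip+14 26.985476360635488 d from head 25.28822293618925
0.053 [0.4733 0.0738 0.053 ] d from bartip+14 26.902481872959726 d from head 25.205228448513488
0.056 [0.4734 0.0739 0.056 ] d from bartip+14 26.777990141446082 d from head 25.08073671699984
0.06 [0.4735 0.0741 0.06  ] d from bartip+14 26.61200116609455 d from head 24.914747741648313
0.015709841033435208
side [array([0.4736, 0.0736, 0.049 ]), array([0.4731, 0.0694, 0.053 ]), array([0.4728, 0.0662, 0.056 ])]
side [array([0.4754, 0.0949, 0.049 ]), array([0.4749, 0.0905, 0.053 ]), array([0.4746, 0.0872, 0.056 ])]
(array([0.4731, 0.0736, 0.0487]), [array([-0.1, -0. ]), array([ 0.1, -0. ])])
1.57 centre end d 26.191480936514957 z 0.05077555063954046 axis along tab 0.04562616446074916
1.5 centre end d 28.94075052719014 z 0.05270596705852276 axis along tab 4.056330730376516
1.45 centre end d 30.818486079495933 z 0.05420025929754511 axis along tab 6.921119706030634
1.4 centre end d 32.61919146656027 z 0.055786531723389106 axis along tab 9.785908681684752
```

```bash
python3 - <<'E'
from h import *
np.set_printoptions(precision=4,suppress=True)
W=ld('w19.png');c=lambda u,v:(235+(u+.5)/7-.5,70+(v+.5)/7-.5)
print('collar edge',[atz(W,*c(310,340),z) for z in (.084,.087)])
l=atz(W,*c(145,262),.091);r=atz(W,*c(482,258),.091);print('barrel',l,r,np.linalg.norm(l-r),np.degrees(np.arctan2(*(r-l)[[1,0]])))
print('head front top',atz(W,*c(306,318),.116),'back',atz(W,*c(306,190),.116))
print('staple outer',atz(W,*c(310,105),.09))
im=cv2.imread('pics/s18.png');crop(im,'s18d.png',210,195,40,40,15)
E
```

```text
collar edge [array([0.4738, 0.0906, 0.084 ]), array([0.4739, 0.0906, 0.087 ])]
barrel [0.4547 0.1004 0.091 ] [0.495  0.0988 0.091 ] 0.04031166154919489 -2.38347660294538
head front top [0.4741 0.0925 0.116 ] back [0.4749 0.1056 0.116 ]
staple outer [0.4754 0.1169 0.09  ]
```

View pics/s18d.png

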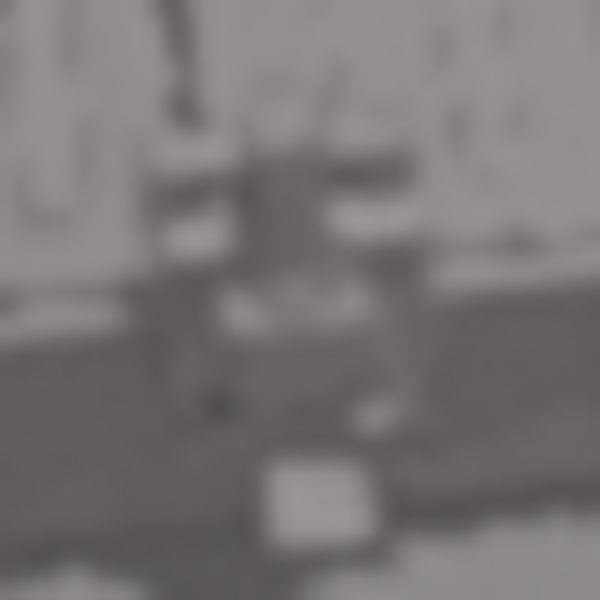

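```bash
python3 - <<'E'
from h import *
a=cv2.imread('pics/top0.png').astype(int);b=cv2.imread('pics/t18.png').astype(int)
for n,(x,y,w,h) in dict(timer=(188,168,34,34),cup=(250,148,50,38),tape=(310,158,46,44)).items():
    print(n,np.abs(a-b)[y:y+h,x:x+w].mean())
print(manip.sense()['t'],manip.sign_off())
E
```

```text
timer 3.9927912341407152
cup 3.905438596491228
tape 3.995388669301713
the job is handed in; nothing more can be done
22.5 None
```

The mould lid is locked and the job was handed in at 22.5 s, with the arm clear of everything at about 0.23 m.

- **Bar:** I slid it by the upright grip about 55 mm to its hard stop. The push force rose to 25 N with no further travel, and the pin hole sat clear of the staple.
- **Linchpin:** I gripped it by the head, turned it so the ring points out past the bar's end, and pushed it down through the hole. It seated at the expected height, with about 10 N upward force. The last view shows it upright, its barrel turned within about 1° of the mould's axis and shifted 1–2 mm toward the bar's tip, within the hole's play.
- **Ring:** I pressed it closed along its arc with the shut fingers, until force climbed to 10.6 N at the closed height. Afterwards the tab's end measured 25–27 mm from the pin's axis (26 mm expected when closed), at a height of about 49 mm (51 mm expected).
- **Bystanders:** the cup, timer and tape roll look unchanged between the first top view and one taken after closing the ring. Only picture noise differs.

No check failed. The ring angle could only be checked from pictures to a few hundredths of a radian, so the force at the stop is the main evidence that it is fully closed.

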